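# Screw the orange lid onto the screw jar

## Robot

A 6-joint arm with a two-finger parallel gripper is mounted at the origin on the work surface. World frame = base frame: x ahead of the robot, y to its left, z up, the work surface at z = 0. Lengths are in m, angles in degrees, forces in N, time in s.
With the tool pointing down it reaches from about 0.35 to 0.975 m from the base axis. Payload 17.4 kg.
Tool frame: the origin (TCP) lies at the very end of the fingers, on their centre line; the grasp point (between the pads) lies 19 mm behind it (arm.grip_depth is the distance from the TCP to the grasp point, in m); z points along the fingers, y is the line along which they close (so a half turn about z gives the same grasp; the last joint's range is limited). The gripper opens to 85 mm and grips with 20 to 120 N. Pads are 22 mm wide; open, the fingers measure 114 mm over their backs; the gripper's body (76 mm by 85 mm) begins 54 mm behind the grasp point. The pads swing forward as they close: fully open they stand 13 mm farther back than shut.
Start: joints at [-66.681, 6.646, 82.598, -0, 90.757, -2.166], TCP at [0.29, -0.609, 0.231] pointing down, gripper open.
Joint ranges: [-162.19, 162.19], [-47.58, 125.68], [4.15, 143.07], [-65.23, 245.23], [0.69, 171.88], [-170.13, 170.13]. Speed limits (degrees/s): [108.29, 108.29, 127.2, 180, 180, 180].

## Interface

Orientations are given as [roll, pitch, yaw] about the fixed x, y, z axes, in that order (R = Rz(yaw) Ry(pitch) Rx(roll)).
In Python, from plant import arm, optics gives the robot as it stands (arm), with the cameras (optics).
- The arm moves only by the tool tcp_steps, called after "Request:" in YAML: its name, and indented under it one key for each argument. Schema: {"type":"object","properties":{"rows":{"type":"array","items":{"type":"object","properties":{"sx":{"type":"number"},"sy":{"type":"number"},"sz":{"type":"number"},"ax":{"type":"number"},"ay":{"type":"number"},"az":{"type":"number"},"jaw":{"type":"number"}},"additionalProperties":false,"required":["jaw"]},"minItems":1,"maxItems":8},"only":{"type":"string"},"quiet":{"type":"boolean"},"lines":{"type":"string"}},"required":["rows"],"additionalProperties":false}. rows is a list of rows, 1 to 8 of them, each an object with the fields sx, sy, sz (the shift in normalised numbers (1 is 80 cm)), ax, ay, az (a rotation vector in a scale on which 1.0 is 90 degrees), jaw (the finger opening in m); a field left out counts as zero (the opening has to be given); each row is the pose to reach, as a shift and turn from the pose commanded when the call began, along the tool's axes at that moment; what a row does not reach only later rows make up. A row lasts 1/10 s, in which the tool goes at most 0.05 m and 8.59 degrees, less where a joint would pass 70% of its speed; a pose out of reach is approached as far as the arm can. The fingers move at their own pace and stop on an object; the grip force is fixed at half the most. Time passes only in rows, so rows that do not move let the fingers close. The tool returns the time, the measured TCP pose, the force, the opening and the grip force at its end. only (a regular expression) keeps the lines of the reply that match it, lines (a string "A,B") keeps lines A to B, and quiet returns only ok. Shift and turn numbers lie between -1 and 1, and a call with a number outside is refused. Input that does not fit is refused with a message, and nothing moves.
- arm.get_obs(): the state, without advancing time (a new reading comes with each control period).
- optics.camera(name): name is "scene" or "top"; returns the picture (420x560x3 uint8, blue, green, red); there is no depth.
- optics.camera_params(name): a dict with "fx", "fy", "cx", "cy" (pixels), "xyz" and "rotation" of the camera in the world. Camera axes: x right, y up, looking along -z (the intrinsics and any distortion apply to the point x, -y, -z); pixel columns grow to the right and rows downward; lengths in m; the calibration is good to about 2 mm. A picture is of the moment at which its call begins. camera_params takes no time and is no camera call.
- arm.job_done(): hands the job in; it is judged then, once.
The state is a dict: "t": time; "joint_pos": joint angles; "joint_vel": joint speeds; "tau": joint torques, N m; "position": TCP position; "orientation": TCP orientation; "contact_force": force on the tool from outside, world axes, zero at the start; "wrist_torque": the same for the moment, N m; "finger_gap": finger opening in m; "finger_force": force on a finger pad.
Only numpy, scipy, OpenCV 4.12 (cv2) and the standard library are available. Lean on these libraries where they do the work, as an engineer would, in place of code of your own. Each camera call takes 0.05 s, during which the arm holds its last target. There are 200 camera calls.

## Task

Close the clear screw jar with the orange lid: set the lid level on the jar's neck with its grip bar in line with the green marks, then turn it back (anticlockwise from above) to the white marks and let it down into the thread start. Then screw it clockwise until it stops with the bar at the green marks again, and let go. Leave the grey lid where it is.

Things in the scene. Friction and masses are not known exactly. Their poses are not given: they have to be found in the camera images.
- orange_lid: Orange lid, the one to use: 80 g screw lid, 78 mm across, disc top 26 mm above the origin; on top a central grip bar 56 mm long, 14 wide, 22 tall (top at 48 mm). Origin: centre of the skirt's lower edge; z up; x along the bar. Two inward tabs in the skirt at the ends of x, 16 mm wide, undersides 3 mm above the origin; half a turn leaves it the same. Starts upright on the board.
- grey_lid: Grey lid, a bystander to leave alone; same shape and size as the orange lid, origin and axes alike.
- jar: Open clear jar of screws, fixed to the board by two L-brackets (81 mm out from the axis, 40 mm high). Origin: centre of its underside; z up. Body 86 mm across; black flange 102 mm across. Marks on the flange rim, visible outside the lid: two green (closed) at the ends of the jar's x axis; two white (thread start) 80 degrees anticlockwise of them from above.
- jar_flange (a point): Centre of the flange top, 66 mm above the jar's origin: the lid's origin when fully down. Neck 20 mm tall, 40 across. Two thread lugs, tops 16 mm up, at the green marks: a lid set there rests on them, origin 13 mm up, 4 mm play all round. At white (+-20 deg) it goes straight down 13 mm, then turns freely clockwise under the lugs to hard stops at green.

How it is judged (in metres and radians):
On the way, in this order (a step that is already met when the one before it is completed fails the run):
1. the orange lid is set level on the neck, resting on the lugs with its bar within 23 degrees of the green marks (horizontal distance between orange_lid and jar below 0.01 m and angle between orange_lid's own z axis and vertical below 0.14 rad and z of orange_lid in the frame of jar between 0.076 and 0.083 m and angle between the x axis of orange_lid and the x axis of jar, either way round below 0.4 rad), for 0.2 s.
2. turned back towards the white marks, it has gone down level into the thread start (horizontal distance between orange_lid and jar below 0.01 m and angle between orange_lid's own z axis and vertical below 0.14 rad and z of orange_lid in the frame of jar between 0.062 and 0.07 m and angle between the x axis of orange_lid and the x axis of jar, either way round above 0.7 rad), for 0.1 s.
At the end, for the whole second after the job is handed in: The orange lid sits level (within 8 degrees), centred within 10 mm and fully down (within 4 mm) on the jar, screwed clockwise to within 15 degrees of the green marks, released and at rest (horizontal distance between orange_lid and jar below 0.01 m and angle between orange_lid's own z axis and vertical below 0.14 rad and z of orange_lid in the frame of jar between 0.062 and 0.07 m and angle between the x axis of orange_lid and the x axis of jar, either way round below 0.26 rad and linear speed of orange_lid below 0.02 m/s); the robot touches nothing.
It fails at once if the grey lid is moved more than 20 mm (distance of grey_lid from where it was at the start of the episode above 0.02 m).
It also fails if it takes over 51 s, if anything falls off the work surface, if the arm or the gripper's body presses on something with over 40 N, if the wrist force passes 120 N, or if a joint passes its speed limit or range.

## Working session

There is one attempt and no reset: what is moved stays moved. The work goes in short steps, Python scripts to look and compute and a tool call to move; the robot and the scene stay as the last step left them, time stands still between calls to the robot, and variables do not carry over. Pictures are saved under pics/ and viewed, at most 10 in all, crops included, and the job is handed in when it is done.

```bash
ls; mkdir -p pics; python3 - <<'E'
from plant import arm, optics
import cv2
for n in("scene","top"):
    cv2.imwrite(f"pics/{n}0.png",optics.camera(n)); print(optics.camera_params(n))
o=arm.get_obs();print(o["t"],o["position"],o["orientation"],o["finger_gap"])
E
```

```text
pics
plant.py
{'fx': 489.45446448809014, 'fy': 489.45446448809014, 'cx': 279.5692579795337, 'cy': 216.22181322115063, 'xyz': array([0.99091521, 0.45912678, 0.69273796]), 'rotation': array([ 44.97705183,   0.94534255, 133.5154065 ])}
{'fx': 456.5894731467295, 'fy': 456.5894731467295, 'cx': 271.10446285086704, 'cy': 207.56641494220727, 'xyz': array([0.42422202, 0.0270974 , 0.80371446]), 'rotation': array([  9.83126538,  -0.31488142, -90.81794212])}
0.1 [ 0.29035889 -0.60915901  0.23062512] [-1.79939897e+02 -2.71680737e-03  2.54865284e+01] 0.08507259037617718
```

View pics/scene0.png

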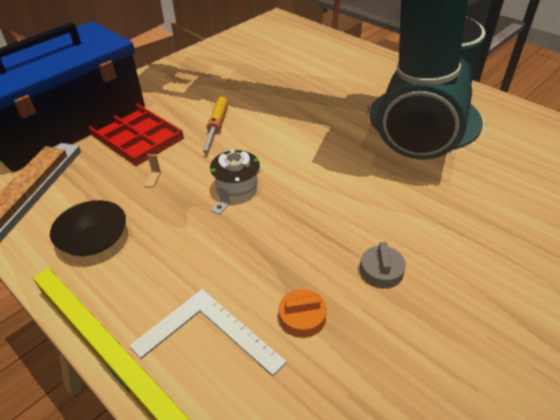

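View pics/top0.png

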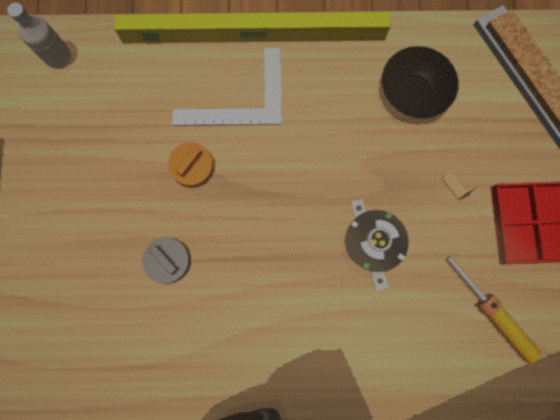

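The scene view shows the orange lid at about (302,310), the grey lid at (383,265) and the jar at (236,175). The top view shows orange at (190,164), grey at (166,260) and the jar flange at (377,240). I'll enlarge the details.

```bash
python3 - <<'E'
import cv2,numpy as np
s=cv2.imread("pics/scene0.png");t=cv2.imread("pics/top0.png")
def c(im,x,y):return cv2.resize(im[y:y+60,x:x+80],(400,300),interpolation=cv2.INTER_CUBIC)
cv2.imwrite("pics/crops.png",np.vstack([np.hstack([c(s,262,280),c(t,150,134)]),np.hstack([c(s,196,140),cv2.resize(t[200:281,323:431],(400,300),interpolation=cv2.INTER_CUBIC)])]))
for n,im in(("s",s),("t",t)):
    h=cv2.cvtColor(im,cv2.COLOR_BGR2HSV)
    for lab,lo,hi in(("green",(45,80,60),(85,255,255)),("orange",(3,190,60),(14,255,255))):
        k,l,st,ce=cv2.connectedComponentsWithStats(cv2.inRange(h,lo,hi))
        for i in range(1,k):
            if st[i,4]>4 and (lab=="green" or st[i,4]>400):print(n,lab,st[i],ce[i].round(2))
E
```

```text
s green [460  59   8  10  36] [464.    63.17]
s green [429  69  39  32 401] [454.99  86.29]
s green [420  85   8   1   8] [423.5  85. ]
s green [254 158   4   4  14] [255.29 159.5 ]
s green [211 168   5   4  17] [212.88 169.59]
s orange [  90  103   93   62 1280] [145.98 137.  ]
s orange [ 279  290   47   47 1771] [302.19 312.45]
t green [385 213   7   6  27] [388.04 215.41]
t green [363 263   7   6  27] [366.04 265.41]
```

View pics/crops.png

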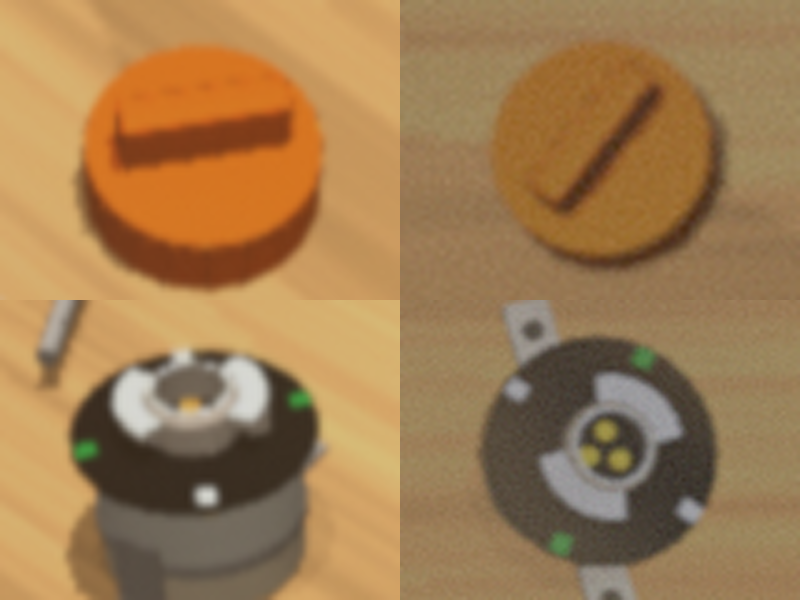

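```bash
cat > m.py <<'E'
import numpy as np, cv2
from scipy.spatial.transform import Rotation as R
from scipy.optimize import least_squares
from plant import arm, optics
def proj(n,P):
    p=optics.camera_params(n); c=(np.atleast_2d(P)-p["xyz"])@R.from_euler("xyz",p["rotation"],degrees=True).as_matrix()
    return np.c_[p["cx"]+p["fx"]*c[:,0]/-c[:,2], p["cy"]-p["fy"]*c[:,1]/-c[:,2]]
def tri(a,b):
    f=lambda X:np.r_[(proj("scene",X)-a).ravel(),(proj("top",X)-b).ravel()]
    s=least_squares(f,[.4,0,.05]); return s.x,s.fun
def lidfit(sc,sp,tc,tp,x0):
    # local points (lid frame) vs pixels
    def f(q):
        M=lambda L:(np.array(L,float)/1000)@R.from_euler("z",q[3]).as_matrix().T+q[:3]
        return np.r_[(proj("scene",M(sc))-sp).ravel(),(proj("top",M(tc))-tp).ravel()]
    return least_squares(f,x0)
E
python3 - <<'E'
from m import *
G=[((212.9,169.6),(388.0,215.4)),((255.3,159.5),(366.0,265.4)),((237.2,179.4),(354.6,224.3)),((232.4,151),(401.3,256.7))]
P=[]
for a,b in G:
    X,r=tri(a,b);P.append(X);print(X.round(4),r.round(1))
P=np.array(P);print("ctr",P[:2].mean(0),P[2:].mean(0),"len",np.linalg.norm(P[0]-P[1]))
ang=lambda d:np.degrees(np.arctan2(d[1],d[0]))
print("green",ang(P[0]-P[1]),"white",ang(P[2]-P[3]))
# lid: x along bar, pointing (+x,-y) world (image up-right in top); +y local -> faces scene camera
sc=[[28,7,48],[-28,7,48],[-28,-7,48],[28,-7,48],[0,0,26]]
sp=[(285.6,308),(320.4,302),(320.4,295.6),(286,299.6),(302.4,309.2)]
tc=[[28,-7,48],[-28,-7,48],[-28,7,48],[0,0,26]]
tp=[(200.4,151.2),(182,173.6),(176.4,170),(190.4,163.8)]
s=lidfit(sc,sp,tc,tp,[.55,.15,.0,-.7]);print(s.x[:3].round(4),np.degrees(s.x[3]),s.fun.round(1))
E
```

```text
[ 0.5369 -0.1707  0.0642] [ 0.2  0.1  0.1 -0.1]
[ 0.4561 -0.1307  0.0639] [ 0.4  0.1  0.2 -0.2]
[ 0.523  -0.1153  0.0617] [-0.1 -0.  -0.1  0.1]
[ 0.4688 -0.1881  0.0636] [-0.1 -0.  -0.1  0.1]
ctr [ 0.49650832 -0.15071486  0.06401171] [ 0.49588803 -0.15167391  0.06267102] len 0.0901856448626512
green -26.327799643567673 white 53.371394370971665
[ 0.6408  0.1629 -0.0069] -37.77408713671954 [ 0.5 -0.7  0.3  0.5 -1.5 -0.2 -1.3  0.5  0.  -0.   1.1 -0.9 -0.9  1.8
 -1.6  0.6 -0.1 -0. ]
```

```bash
python3 - <<'E'
from m import *
X,r=tri((302.4,309.2),(190.4,163.8));print("disc",X,r.round(1))
s=cv2.imread("pics/scene0.png");t=cv2.imread("pics/top0.png")
ht=cv2.cvtColor(t,cv2.COLOR_BGR2HSV)
print(ht[150:180:6,180].tolist(),ht[140:190:6,150].tolist(),s[300:338:3,302].tolist())
# contour-model fit: render bright top-disc silhouette; extract with sub-pixel radial edges of saturation/red
def edges(im,c,rx,ry,ch,sign):
    g=cv2.GaussianBlur(im,(0,0),1).astype(np.float32)[:,:,ch];E=[]
    for a in np.radians(np.arange(0,360,6)):
        k=np.linspace(.8,1.2,81);u=c[0]+rx*k*np.cos(a);v=c[1]+ry*k*np.sin(a)
        l=cv2.remap(g,u.astype(np.float32)[None],v.astype(np.float32)[None],cv2.INTER_LINEAR)[0]
        d=np.gradient(l)*sign;i=d.argmax();E.append((u[i],v[i]))
    return np.array(E,np.float32)
h=cv2.cvtColor(s,cv2.COLOR_BGR2HSV)
es=edges(s,(302.4,309.2),23.5,20.2,2,-1); print("scene V-drop ellipse",cv2.fitEllipseDirect(es))
et=edges(ht,(190.4,163.8),22.5,22.5,1,-1);print("top",cv2.fitEllipseDirect(et))
th=np.radians(np.arange(0,360,6));ring=np.c_[39*np.cos(th),39*np.sin(th),26+0*th]/1000
for z in(-.007,0):
    for n in("scene","top"):
        print(z,n,cv2.fitEllipseDirect(proj(n,ring+[.6408,.1629,z]).astype(np.float32)))
E
```

```text
disc [0.64076323 0.16276527 0.01884646] [-0. -0. -0.  0.]
[[16, 171, 160], [16, 183, 155], [16, 184, 150], [17, 179, 158], [13, 182, 122]] [[16, 115, 155], [19, 98, 161], [19, 109, 154], [20, 107, 158], [16, 112, 157], [15, 119, 154], [16, 116, 149], [15, 116, 154], [17, 110, 150]] [[35, 117, 214], [33, 111, 210], [26, 61, 130], [25, 61, 126], [33, 110, 205], [34, 117, 214], [34, 118, 214], [35, 118, 214], [36, 118, 213], [35, 117, 211], [28, 69, 136], [26, 58, 121], [32, 66, 126]]
scene V-drop ellipse ((302.4013671875, 308.8929138183594), (40.45436477661133, 46.51808166503906), 92.78628540039062)
top ((190.39605712890625, 164.20571899414062), (43.847633361816406, 45.402591705322266), 128.64051818847656)
-0.007 scene ((302.45916748046875, 309.8932189941406), (40.23001480102539, 47.863990783691406), 93.22906494140625)
-0.007 top ((190.2863311767578, 163.9690704345703), (42.44697189331055, 44.30208969116211), 69.12894439697266)
0 scene ((302.5561828613281, 307.4398193359375), (40.24320602416992, 48.1405143737793), 93.4688720703125)
0 top ((189.6497802734375, 162.9288787841797), (42.7352294921875, 44.68100357055664), 70.2417221069336)
```

```bash
python3 - <<'E'
from m import *
sc=[[28,7,48],[-28,7,48],[-28,-7,48],[28,-7,48]]+[[0,0,26]]*3
sp=[(285.6,308),(320.4,302),(320.4,295.6),(286,299.6)]+[(302.4,308.9)]*3
tc=[[28,-7,48],[-28,-7,48],[-28,7,48]]+[[0,0,26]]*3
tp=[(200.4,151.2),(182,173.6),(176.4,170)]+[(190.4,164.2)]*3
def fit(us,ut):
    def f(q):
        M=lambda L:(np.array(L,float)/1000)@R.from_euler("z",q[2]).as_matrix().T+np.r_[q[:2],0]
        return np.r_[us*(proj("scene",M(sc))-sp).ravel(),ut*(proj("top",M(tc))-tp).ravel()]
    s=least_squares(f,[.64,.16,-.7]);return s.x[:2].round(4),np.degrees(s.x[2]),s.fun.round(1)
for w in((1,1),(1,0),(0,1)):print(w,*fit(*w))
G=np.array([((212.9,169.6),(388.0,215.4)),((255.3,159.5),(366.0,265.4)),((237.2,179.4),(354.6,224.3)),((232.4,151),(401.3,256.7))])
for i,n in((0,"scene"),(1,"top")):
    P=[least_squares(lambda q:(proj(n,np.r_[q,.066])-g[i]).ravel(),[.5,-.15]).x for g in G];P=np.array(P)
    a=lambda d:np.degrees(np.arctan2(d[1],d[0]))
    print(n,P.mean(0),P[:2].mean(0),a(P[0]-P[1]),a(P[2]-P[3])-80)
print(arm.get_obs()["orientation"])
E
```

```text
(1, 1) [0.6415 0.1637] -36.721818118681384 [ 0.7 -2.4  0.6 -1.7 -1.4 -2.4 -1.3 -1.2  0.2 -1.6  0.2 -1.6  0.2 -1.6
 -0.2 -2.7 -1.8  0.5 -2.8 -0.6 -1.2 -1.8 -1.2 -1.8 -1.2 -1.8]
(1, 0) [0.644  0.1661] -38.29497463578573 [ 0.5 -0.9  0.8  0.5 -1.  -0.3 -1.2  0.2  0.3  0.2  0.3  0.2  0.3  0.2
 -0.  -0.  -0.  -0.  -0.  -0.  -0.  -0.  -0.  -0.  -0.  -0. ]
(0, 1) [0.639  0.1612] -37.255120356271355 [ 0.  -0.   0.  -0.  -0.  -0.  -0.  -0.   0.  -0.   0.  -0.   0.  -0.
  1.4 -1.2 -0.5  1.9 -1.4  0.7  0.2 -0.5  0.2 -0.5  0.2 -0.5]
scene [ 0.49835774 -0.14882713] [ 0.49837016 -0.1494121 ] -26.451273209302425 -26.74801295802383
top [ 0.49584884 -0.1504848 ] [ 0.49605495 -0.14991916] -26.414001175518262 -26.33841255769935
[-1.79939897e+02 -2.71680737e-03  2.54865284e+01]
```

The manual's scale: shifts go in shares of 80 cm and turns go in shares of 90 degrees. Converting my numbers, 0.65 m / 0.8 = 0.8125, 0.05 m / 0.8 = 0.0625, 63 degrees / 90 = 0.7.

```bash
cat >> m.py <<'E'
def delta(x,y,z,yaw):
    o=arm.get_obs();T=R.from_euler("xyz",o["orientation"],degrees=True)
    W=R.from_euler("xyz",[180,0,yaw],degrees=True)
    d=T.inv().apply(np.array([x,y,z])-o["position"]);r=(T.inv()*W).as_rotvec(degrees=True)
    print("t",o["t"],"pos",o["position"].round(4),"rpy",o["orientation"].round(2),"F",o["contact_force"].round(1),"gap",round(o["finger_gap"],4))
    print("delta",d.round(4),r.round(2),"q",o["joint_pos"].round(0))
E
```

Request:
tcp_steps:
  rows:
    - {"sx": 0.8125, "sy": -0.6838, "sz": 0.0625, "az": 0.7, "jaw": 0.05}
    - {"sx": 0.8125, "sy": -0.6838, "sz": 0.0625, "az": 0.7, "jaw": 0.05}
    - {"sx": 0.8125, "sy": -0.6838, "sz": 0.0625, "az": 0.7, "jaw": 0.05}
    - {"sx": 0.8125, "sy": -0.6838, "sz": 0.0625, "az": 0.7, "jaw": 0.05}
    - {"sx": 0.8125, "sy": -0.6838, "sz": 0.0625, "az": 0.7, "jaw": 0.05}
    - {"sx": 0.8125, "sy": -0.6838, "sz": 0.0625, "az": 0.7, "jaw": 0.05}
    - {"sx": 0.8125, "sy": -0.6838, "sz": 0.0625, "az": 0.7, "jaw": 0.05}
    - {"sx": 0.8125, "sy": -0.6838, "sz": 0.0625, "az": 0.7, "jaw": 0.05}

```text
t: 0.9
position: [0.4515, -0.2546, 0.2083]
orientation: [180.0, -0.0, -37.9]
contact_force: [0.7, -0.8, -0.1]
finger_gap: 0.05
finger_force: 0.0
```

```bash
python3 -c "
from m import *
delta(.6415,.1637,.12,-37.5)"
```

```text
t 0.9 pos [ 0.4515 -0.2546  0.2083] rpy [180.    -0.   -37.86] F [ 0.7 -0.8 -0.1] gap 0.05
delta [-0.1067 -0.4469  0.0883] [ 0.   -0.   -0.36] q [-32. -13. 103.  -0.  89.  96.]
```

In the tool's units: -0.447 m / 0.8 = -0.5588, -0.107 m / 0.8 = -0.1338.

Request:
tcp_steps:
  rows:
    - {"sx": -0.1338, "sy": -0.5588, "sz": 0.0625, "jaw": 0.05}
    - {"sx": -0.1338, "sy": -0.5588, "sz": 0.075, "jaw": 0.05}
    - {"sx": -0.1338, "sy": -0.5588, "sz": 0.075, "jaw": 0.05}
    - {"sx": -0.1338, "sy": -0.5588, "sz": 0.075, "jaw": 0.05}
    - {"sx": -0.1338, "sy": -0.5588, "sz": 0.075, "jaw": 0.05}
    - {"sx": -0.1338, "sy": -0.5588, "sz": 0.075, "jaw": 0.05}
    - {"sx": -0.1338, "sy": -0.5588, "sz": 0.075, "jaw": 0.05}
    - {"sx": -0.1338, "sy": -0.5588, "sz": 0.075, "jaw": 0.05}
  quiet: true

```text
ok
```

Request:
tcp_steps:
  rows:
    - {"jaw": 0.05}
    - {"jaw": 0.05}
    - {"jaw": 0.05}

```text
t: 2.0
position: [0.6127, 0.1053, 0.1569]
orientation: [180.0, 0.0, -37.5]
contact_force: [0.3, -0.2, -0.4]
finger_gap: 0.05
finger_force: 0.0
```

```bash
python3 -c "
from m import *
delta(.6415,.1637,.09,-37.5)"
```

```text
t 2.0 pos [0.6127 0.1053 0.1569] rpy [179.98   0.   -37.54] F [ 0.3 -0.2 -0.4] gap 0.05
delta [-0.0128 -0.0639  0.0668] [ 0.02  0.   -0.04] q [  7.   2.  95.  -0.  84. 135.]
```

Request:
tcp_steps:
  rows:
    - {"sx": -0.0163, "sy": -0.08, "sz": 0.0838, "jaw": 0.05}
    - {"sx": -0.0163, "sy": -0.08, "sz": 0.0838, "jaw": 0.05}
    - {"sx": -0.0163, "sy": -0.08, "sz": 0.0838, "jaw": 0.05}
    - {"sx": -0.0163, "sy": -0.08, "sz": 0.0838, "jaw": 0.05}
    - {"sx": -0.0163, "sy": -0.08, "sz": 0.0838, "jaw": 0.05}

```text
t: 2.5
position: [0.642, 0.1634, 0.0915]
orientation: [-179.9, -0.1, -37.6]
contact_force: [-0.1, -0.6, 0.6]
finger_gap: 0.0503
finger_force: 0.0
```

```bash
python3 - <<'E'
from m import *
delta(.6415,.1637,.029,-37.5)
s=optics.camera("scene");t=optics.camera("top")
o=arm.get_obs()["position"]
print(proj("scene",o),proj("top",o))
c=lambda im,x,y:cv2.resize(im[y:y+100,x:x+80],(400,500),interpolation=cv2.INTER_CUBIC)
cv2.imwrite("pics/g1.png",np.hstack([c(s,262,240),c(t,140,110)]))
E
```

```text
t 2.5 pos [0.642  0.1634 0.0915] rpy [-1.7993e+02 -8.0000e-02 -3.7580e+01] F [-0.1 -0.6  0.6] gap 0.0503
delta [-0.0006  0.0001  0.0625] [-0.07 -0.08 -0.08] q [ 12.   9.  93.  -0.  78. 140.]
[[303.01772398 282.72852713]] [[182.28370544 151.09611834]]
```

View pics/g1.png

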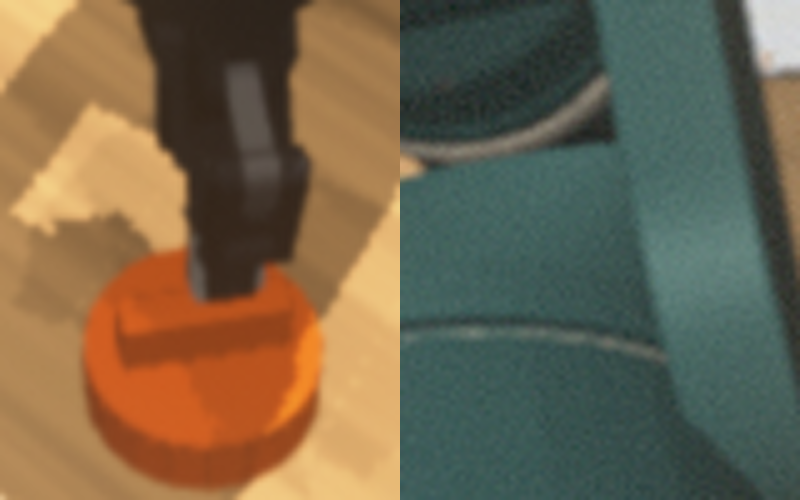

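The scene crop shows the front finger tip at about (308,299) and the lid's bar below it, parallel to the tool. The arm blocks the top view. Next I compare the projected finger tip with the picture to get the arm-to-camera offset.

```bash
python3 - <<'E'
from m import *
p=np.array([.642,.1634,.0915]);b=np.radians(-37.5);bx=np.array([np.cos(b),np.sin(b),0]);n=np.array([-np.sin(b),np.cos(b),0])
for d in(.025,.032):
  for z in(0,.006):
    print(d,z,proj("scene",np.array([p+n*d+bx*.011+[0,0,z],p+n*d-bx*.011+[0,0,z]])).round(1).tolist())
E
```

```text
0.025 0 [[298.9, 297.0], [313.3, 295.0]]
0.025 0.006 [[298.9, 294.6], [313.5, 292.6]]
0.032 0 [[299.7, 300.8], [314.3, 298.8]]
0.032 0.006 [[299.8, 298.5], [314.4, 296.4]]
```

In the tool's units: 0.061 m / 0.8 = 0.0763, 0.03 m / 0.8 = 0.0375, 0.4 degrees / 90 = 0.0044.

Request:
tcp_steps:
  rows:
    - {"sx": -0.0013, "sy": -0.0019, "sz": 0.0375, "az": 0.0044, "jaw": 0.05}
    - {"sx": -0.0013, "sy": -0.0019, "sz": 0.0625, "az": 0.0044, "jaw": 0.05}
    - {"sx": -0.0013, "sy": -0.0019, "sz": 0.0763, "az": 0.0044, "jaw": 0.05}
    - {"sx": -0.0013, "sy": -0.0019, "sz": 0.0763, "az": 0.0044, "jaw": 0.05}
    - {"sx": -0.0013, "sy": -0.0019, "sz": 0.0763, "az": 0.0044, "jaw": 0.05}

```text
t: 3.1
position: [0.6422, 0.1662, 0.0302]
orientation: [-179.9, -0.0, -37.9]
contact_force: [1.0, 0.1, 0.1]
finger_gap: 0.0502
finger_force: 0.0
```

Request:
tcp_steps:
  rows:
    - {"jaw": 0}
    - {"jaw": 0}
    - {"jaw": 0}
    - {"jaw": 0}
    - {"jaw": 0}
    - {"jaw": 0}

```text
t: 3.7
position: [0.6423, 0.1665, 0.03]
orientation: [-179.9, -0.1, -37.9]
contact_force: [-1.2, -0.6, 6.6]
finger_gap: 0.0124
finger_force: 59.5
```

```bash
python3 -c "
from m import *
delta(.6415,.1637,.029,-37.5)"
```

```text
t 3.7 pos [0.6423 0.1665 0.03  ] rpy [-1.7993e+02 -6.0000e-02 -3.7910e+01] F [-1.2 -0.6  6.6] gap 0.0124
delta [0.0011 0.0027 0.001 ] [-0.07 -0.06 -0.41] q [ 12.  12.  96.  -0.  72. 140.]
```

In the tool's units: -0.15 m / 0.8 = -0.1875, -0.14 m / 0.8 = -0.175.

Request:
tcp_steps:
  rows:
    - {"sz": -0.025, "jaw": 0}
    - {"sz": -0.075, "jaw": 0}
    - {"sz": -0.125, "jaw": 0}
    - {"sz": -0.175, "jaw": 0}
    - {"sz": -0.1875, "jaw": 0}
    - {"sz": -0.1875, "jaw": 0}

```text
t: 4.3
position: [0.6423, 0.1666, 0.181]
orientation: [-179.9, -0.1, -37.9]
contact_force: [-0.1, -0.2, -0.7]
finger_gap: 0.0124
finger_force: 58.6
```

```bash
python3 -c "
from m import *
delta(.497,-.150,.18,-26.5)"
```

```text
t 4.3 pos [0.6423 0.1666 0.181 ] rpy [-1.7986e+02 -1.2000e-01 -3.7910e+01] F [-0.1 -0.2 -0.7] gap 0.0124
delta [7.98e-02 3.39e-01 3.00e-04] [ -0.13  -0.13 -11.41] q [ 12.   6.  88.   0.  86. 140.]
```

In the tool's units: 0.339 m / 0.8 = 0.4238, 0.31 m / 0.8 = 0.3875, -11.4 degrees / 90 = -0.1267.

Request:
tcp_steps:
  rows:
    - {"sx": 0.0125, "sy": 0.05, "az": -0.0222, "jaw": 0}
    - {"sx": 0.025, "sy": 0.1063, "az": -0.0444, "jaw": 0}
    - {"sx": 0.0375, "sy": 0.1625, "az": -0.0667, "jaw": 0}
    - {"sx": 0.05, "sy": 0.2188, "az": -0.0889, "jaw": 0}
    - {"sx": 0.0688, "sy": 0.275, "az": -0.1111, "jaw": 0}
    - {"sx": 0.0813, "sy": 0.3313, "az": -0.1267, "jaw": 0}
    - {"sx": 0.0938, "sy": 0.3875, "az": -0.1267, "jaw": 0}
    - {"sx": 0.1, "sy": 0.4238, "az": -0.1267, "jaw": 0}

```text
t: 5.1
position: [0.4946, -0.1522, 0.1768]
orientation: [180.0, 0.1, -26.6]
contact_force: [1.0, 0.1, -0.9]
finger_gap: 0.0124
finger_force: 58.8
```

Request:
tcp_steps:
  rows:
    - {"jaw": 0}
    - {"jaw": 0}
    - {"jaw": 0}
    - {"jaw": 0}

```text
t: 5.5
position: [0.4968, -0.1494, 0.1783]
orientation: [-180.0, 0.0, -26.4]
contact_force: [-0.1, 0.7, -0.6]
finger_gap: 0.0127
finger_force: 58.8
```

```bash
python3 - <<'E'
from m import *
delta(.497,-.150,.125,-26.5)
cv2.imwrite("pics/s2.png",optics.camera("scene"));cv2.imwrite("pics/t2.png",optics.camera("top"))
s=cv2.imread("pics/s2.png");t=cv2.imread("pics/t2.png")
cv2.imwrite("pics/g2.png",np.hstack([cv2.resize(s[100:220,190:290],(400,480),interpolation=cv2.INTER_CUBIC),cv2.resize(t[170:290,327:427],(400,480),interpolation=cv2.INTER_CUBIC)]))
E
```

```text
t 5.5 pos [ 0.4968 -0.1494  0.1783] rpy [-1.800e+02  5.000e-02 -2.644e+01] F [-0.1  0.7 -0.6] gap 0.0127
delta [0.0005 0.0005 0.0533] [-0.    0.05  0.06] q [-20. -12. 106.   0.  87.  97.]
```

View pics/g2.png

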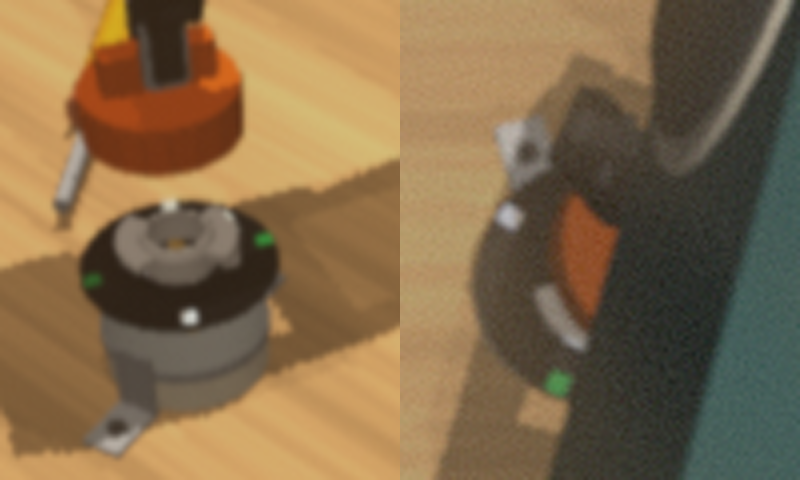

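The scene crop shows the lid held level above the jar, with its disc edges at crop x of about 74 and 244 and its rim bottom at y of about 174. The jar is undisturbed. Next: where does the lid sit in the tool?

```bash
python3 - <<'E'
from m import *
s=cv2.imread("pics/s2.png");h=cv2.cvtColor(s,cv2.COLOR_BGR2HSV)
m=cv2.inRange(h,(3,170,60),(14,255,255))[100:150,195:262]
ys,xs=np.nonzero(m);print("orange bbox",xs.min()+195,xs.max()+195,ys.min()+100,ys.max()+100)
th=np.radians(np.arange(0,360,2))
for off in(-.004,0,.004):
    b=np.radians(-26.44);B=np.array([np.cos(b),np.sin(b),0])
    L=np.array([.4968,-.1494,.1493])+off*B
    r=np.c_[.039*np.cos(th),.039*np.sin(th),0*th]
    lo=proj("scene",L+r);hi=proj("scene",L+r+[0,0,.026])
    M=R.from_euler("z",b).as_matrix().T
    c=proj("scene",np.array([[28,7,48],[28,7,26],[-28,7,48],[-28,7,26]])/1000@M+L)
    print(off,"u",hi[:,0].min().round(1),hi[:,0].max().round(1),"bottom v",lo[:,1].max().round(1),"bar",c.round(1).tolist())
print("jar pred",proj("scene",np.array([[.497,-.150,.066]])))
E
```

```text
orange bbox 208 249 106 143
-0.004 u 211.3 253.0 bottom v 141.8 bar [[217.5, 113.0], [218.7, 123.2], [246.8, 106.8], [247.6, 116.9]]
0 u 209.3 251.0 bottom v 142.3 bar [[215.3, 113.5], [216.6, 123.6], [244.8, 107.2], [245.6, 117.4]]
0.004 u 207.2 249.0 bottom v 142.8 bar [[213.2, 113.9], [214.5, 124.1], [242.7, 107.7], [243.5, 117.8]]
jar pred [[234.6201949  164.05846272]]
```

In the tool's units: 0.066 m / 0.8 = 0.0825, 0.063 m / 0.8 = 0.0788.

Request:
tcp_steps:
  rows:
    - {"sx": -0.0013, "sy": 0.0006, "sz": 0.0375, "jaw": 0}
    - {"sx": -0.0013, "sy": 0.0006, "sz": 0.0563, "jaw": 0}
    - {"sx": -0.0013, "sy": 0.0006, "sz": 0.0688, "jaw": 0}
    - {"sx": -0.0013, "sy": 0.0006, "sz": 0.075, "jaw": 0}
    - {"sx": -0.0013, "sy": 0.0006, "sz": 0.0788, "jaw": 0}
    - {"sx": -0.0013, "sy": 0.0006, "sz": 0.0813, "jaw": 0}
    - {"sx": -0.0013, "sy": 0.0006, "sz": 0.0825, "jaw": 0}
    - {"sx": -0.0013, "sy": 0.0006, "sz": 0.0825, "jaw": 0}

```text
t: 6.4
position: [0.4955, -0.1502, 0.1132]
orientation: [-180.0, -0.0, -26.5]
contact_force: [-0.2, 0.2, -1.4]
finger_gap: 0.0126
finger_force: 58.8
```

```bash
python3 -c "
from m import *
delta(.497,-.150,.109,-26.5)"
```

```text
t 6.4 pos [ 0.4955 -0.1502  0.1132] rpy [-1.800e+02 -2.000e-02 -2.651e+01] F [-0.2  0.2 -1.4] gap 0.0126
delta [ 0.0012 -0.0009  0.0042] [-0.   -0.02 -0.01] q [-20. -10. 110.   0.  80.  97.]
```

In the tool's units: 0.0045 m / 0.8 = 0.0056, 0.004 m / 0.8 = 0.005.

Request:
tcp_steps:
  rows:
    - {"sz": 0.0013, "jaw": 0}
    - {"sz": 0.0025, "jaw": 0}
    - {"sz": 0.0038, "jaw": 0}
    - {"sz": 0.005, "jaw": 0}
    - {"sz": 0.0056, "jaw": 0}
    - {"sz": 0.0056, "jaw": 0}

```text
t: 7.0
position: [0.4955, -0.1502, 0.109]
orientation: [-180.0, -0.0, -26.5]
contact_force: [-3.3, 1.1, 5.6]
finger_gap: 0.0124
finger_force: 59.8
```

In the tool's units: -0.001 m / 0.8 = -0.0013, 0.0005 m / 0.8 = 0.0006.

Request:
tcp_steps:
  rows:
    - {"sx": -0.0013, "sz": 0.0006, "jaw": 0}
    - {"sx": -0.0013, "sz": 0.0006, "jaw": 0}
    - {"sx": -0.0013, "sz": 0.0006, "jaw": 0}
    - {"sx": -0.0013, "sz": 0.0006, "jaw": 0}

```text
t: 7.4
position: [0.4953, -0.1501, 0.109]
orientation: [-180.0, -0.1, -26.5]
contact_force: [2.7, -1.3, 6.1]
finger_gap: 0.0126
finger_force: 59.9
```

```bash
python3 - <<'E'
from m import *
cv2.imwrite("pics/s3.png",optics.camera("scene"))
s=cv2.imread("pics/s3.png")
cv2.imwrite("pics/g3.png",cv2.resize(s[110:220,185:285],(600,600),interpolation=cv2.INTER_CUBIC))
E
```

```text
(no output)
```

View pics/g3.png

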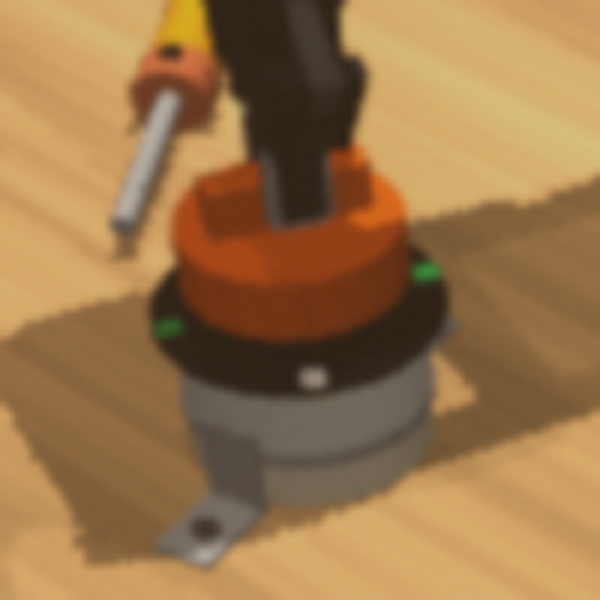

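The lid rests level on the neck between the green marks, which are at crop (170,327) and (427,271). Its disc centre is at about x=291, as expected for a centred lid. Now I lift it slightly and turn it back 80° anticlockwise.

In the tool's units: -0.002 m / 0.8 = -0.0025, 0.001 m / 0.8 = 0.0013, -60 degrees / 90 = -0.6667.

Request:
tcp_steps:
  rows:
    - {"sz": -0.0025, "az": -0.0444, "jaw": 0}
    - {"sz": -0.0025, "az": -0.1333, "jaw": 0}
    - {"sz": -0.0025, "az": -0.2222, "jaw": 0}
    - {"sx": 0.0006, "sz": -0.0025, "az": -0.3111, "jaw": 0}
    - {"sx": 0.0006, "sz": -0.0025, "az": -0.4, "jaw": 0}
    - {"sx": 0.0013, "sy": 0.0006, "sz": -0.0025, "az": -0.4889, "jaw": 0}
    - {"sx": 0.0013, "sy": 0.0006, "sz": -0.0025, "az": -0.5778, "jaw": 0}
    - {"sx": 0.0013, "sy": 0.0006, "sz": -0.0025, "az": -0.6667, "jaw": 0}

```text
t: 8.25
position: [0.4952, -0.1507, 0.1099]
orientation: [-180.0, 0.0, 33.8]
contact_force: [0.3, -0.1, -1.4]
finger_gap: 0.0125
finger_force: 58.8
```

Request:
tcp_steps:
  rows:
    - {"az": -0.0889, "jaw": 0}
    - {"az": -0.1778, "jaw": 0}
    - {"az": -0.2111, "jaw": 0}
    - {"az": -0.2111, "jaw": 0}
    - {"az": -0.2111, "jaw": 0}

```text
t: 8.75
position: [0.4952, -0.1506, 0.1099]
orientation: [-180.0, -0.0, 52.4]
contact_force: [0.4, 0.1, -0.5]
finger_gap: 0.0127
finger_force: 58.8
```

```bash
python3 -c "
from m import *
delta(.496,-.151,.096,52.5)"
```

```text
t 8.75 pos [ 0.4952 -0.1506  0.1099] rpy [-180.     -0.     52.37] F [ 0.4  0.1 -0.5] gap 0.0127
delta [0.0002 0.0009 0.0139] [-0.   -0.   -0.13] q [-20. -10. 110.   0.  80.  18.]
```

Request:
tcp_steps:
  rows:
    - {"sy": 0.0006, "sz": 0.0025, "jaw": 0}
    - {"sy": 0.0006, "sz": 0.005, "jaw": 0}
    - {"sy": 0.0006, "sz": 0.0075, "jaw": 0}
    - {"sy": 0.0006, "sz": 0.01, "jaw": 0}
    - {"sy": 0.0006, "sz": 0.0125, "jaw": 0}
    - {"sy": 0.0006, "sz": 0.015, "jaw": 0}
    - {"sy": 0.0006, "sz": 0.0169, "jaw": 0}
    - {"sy": 0.0006, "sz": 0.0169, "jaw": 0}

```text
t: 9.55
position: [0.4955, -0.1509, 0.0963]
orientation: [-180.0, 0.0, 52.5]
contact_force: [0.7, -0.3, -0.1]
finger_gap: 0.0126
finger_force: 58.9
```

It went down freely with no contact force. Now screw it clockwise.

In the tool's units: 64 degrees / 90 = 0.7111.

Request:
tcp_steps:
  rows:
    - {"az": 0.0889, "jaw": 0}
    - {"az": 0.1778, "jaw": 0}
    - {"az": 0.2667, "jaw": 0}
    - {"az": 0.3556, "jaw": 0}
    - {"az": 0.4444, "jaw": 0}
    - {"az": 0.5333, "jaw": 0}
    - {"az": 0.6222, "jaw": 0}
    - {"az": 0.7111, "jaw": 0}

```text
t: 10.35
position: [0.4956, -0.151, 0.0965]
orientation: [180.0, -0.0, -11.8]
contact_force: [-0.1, -0.1, 0.1]
finger_gap: 0.0124
finger_force: 58.8
```

Request:
tcp_steps:
  rows:
    - {"az": 0.0444, "jaw": 0}
    - {"az": 0.0889, "jaw": 0}
    - {"az": 0.1222, "jaw": 0}
    - {"az": 0.1444, "jaw": 0}
    - {"az": 0.1556, "jaw": 0}
    - {"az": 0.1556, "jaw": 0}

```text
t: 10.95
position: [0.4956, -0.1509, 0.0964]
orientation: [180.0, -0.0, -25.5]
contact_force: [0.0, 0.1, -1.8]
finger_gap: 0.0124
finger_force: 58.8
```

```bash
python3 -c "
from m import *
delta(.496,-.1505,.096,-26.5);print(arm.get_obs()['wrist_torque'])"
```

```text
t 10.95 pos [ 0.4956 -0.1509  0.0964] rpy [180.    -0.   -25.51] F [ 0.   0.1 -1.8] gap 0.0124
delta [ 0.0002 -0.0006  0.0004] [ 0.   -0.    0.99] q [-20.  -9. 111.  -0.  78.  96.]
[-0.00669538 -0.03269055  0.01987221]
```

Turn a little more to meet the stop.

In the tool's units: 2 degrees / 90 = 0.0222.

Request:
tcp_steps:
  rows:
    - {"az": 0.0111, "jaw": 0}
    - {"az": 0.0222, "jaw": 0}
    - {"az": 0.0222, "jaw": 0}
    - {"az": 0.0222, "jaw": 0}

```text
t: 11.35
position: [0.4956, -0.1509, 0.0964]
orientation: [-180.0, -0.0, -27.5]
contact_force: [0.2, 0.5, -0.3]
finger_gap: 0.0126
finger_force: 58.8
```

```bash
python3 -c "
from m import *
delta(.496,-.1505,.096,-26.5);print(arm.get_obs()['wrist_torque'])"
```

```text
t 11.35 pos [ 0.4956 -0.1509  0.0964] rpy [-180.    -0.   -27.5] F [ 0.2  0.5 -0.3] gap 0.0126
delta [ 0.0001 -0.0006  0.0004] [-0. -0. -1.] q [-20.  -9. 111.   0.  78.  98.]
[ 0.10565049 -0.02839937  0.0666279 ]
```

In the tool's units: 3 degrees / 90 = 0.0333.

Request:
tcp_steps:
  rows:
    - {"az": 0.0111, "jaw": 0}
    - {"az": 0.0222, "jaw": 0}
    - {"az": 0.0333, "jaw": 0}
    - {"az": 0.0333, "jaw": 0}

```text
t: 11.75
position: [0.496, -0.1504, 0.0965]
orientation: [-179.9, -0.0, -30.6]
contact_force: [4.6, 5.0, -1.0]
finger_gap: 0.0125
finger_force: 58.9
```

```bash
python3 - <<'E'
from m import *
delta(.496,-.1505,.096,-26.5);print(arm.get_obs()['wrist_torque'])
cv2.imwrite("pics/s4.png",optics.camera("scene"))
s=cv2.imread("pics/s4.png")
cv2.imwrite("pics/g4.png",cv2.resize(s[110:220,185:285],(600,600),interpolation=cv2.INTER_CUBIC))
E
```

```text
t 11.75 pos [ 0.496  -0.1504  0.0965] rpy [-1.7992e+02 -3.0000e-02 -3.0580e+01] F [ 4.6  5.  -1. ] gap 0.0125
delta [-0.      0.0001  0.0005] [-0.08 -0.03 -4.08] q [-20.  -9. 111.   0.  78. 101.]
[ 1.06718252 -1.03784572  0.25467387]
```

View pics/g4.png

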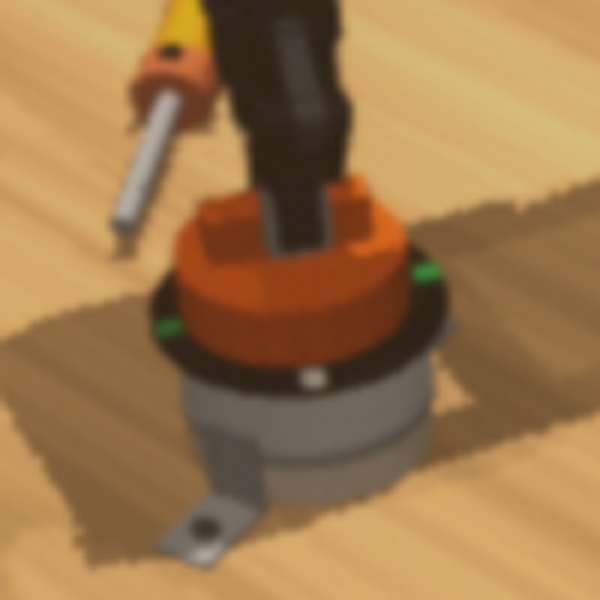

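The picture shows the lid fully down and level, with its bar in line with the green marks at (168,327) and (427,271). The lateral force shows it has reached the stop. Release and lift.

In the tool's units: -1 degrees / 90 = -0.0111.

Request:
tcp_steps:
  rows:
    - {"az": -0.0111, "jaw": 0}
    - {"az": -0.0111, "jaw": 0}
    - {"az": -0.0111, "jaw": 0.045}
    - {"az": -0.0111, "jaw": 0.045}
    - {"az": -0.0111, "jaw": 0.045}
    - {"az": -0.0111, "jaw": 0.045}
    - {"az": -0.0111, "jaw": 0.045}
    - {"az": -0.0111, "jaw": 0.045}

```text
t: 12.6
position: [0.4956, -0.151, 0.0964]
orientation: [180.0, -0.0, -29.5]
contact_force: [-0.4, -0.6, 0.6]
finger_gap: 0.0453
finger_force: 0.0
```

Request:
tcp_steps:
  rows:
    - {"sz": -0.0125, "jaw": 0.045}
    - {"sz": -0.0375, "jaw": 0.045}
    - {"sz": -0.075, "jaw": 0.045}
    - {"sz": -0.125, "jaw": 0.045}
    - {"sz": -0.175, "jaw": 0.045}
    - {"sx": -0.0625, "sz": -0.2, "jaw": 0.045}
    - {"sx": -0.125, "sz": -0.2, "jaw": 0.045}
    - {"sx": -0.1875, "sz": -0.2, "jaw": 0.045}

```text
t: 13.4
position: [0.3668, -0.0783, 0.2575]
orientation: [-180.0, -0.1, -29.5]
contact_force: [0.1, 1.0, 1.3]
finger_gap: 0.045
finger_force: 0.0
```

Request:
tcp_steps:
  rows:
    - {"sy": -0.05, "jaw": 0.045}
    - {"sy": -0.1125, "jaw": 0.045}
    - {"sy": -0.175, "jaw": 0.045}
    - {"sy": -0.2375, "jaw": 0.045}
    - {"sy": -0.3, "jaw": 0.045}
    - {"sy": -0.3, "jaw": 0.045}
    - {"sy": -0.3, "jaw": 0.045}

```text
t: 14.1
position: [0.4864, 0.1308, 0.2565]
orientation: [180.0, 0.0, -29.4]
contact_force: [-0.8, -0.5, 0.5]
finger_gap: 0.045
finger_force: 0.0
```

```bash
python3 - <<'E'
from m import *
s=optics.camera("scene");t=optics.camera("top")
cv2.imwrite("pics/g5.png",np.hstack([cv2.resize(s[110:220,185:285],(400,440),interpolation=cv2.INTER_CUBIC),cv2.resize(t[185:295,327:427],(400,440),interpolation=cv2.INTER_CUBIC)]))
E
```

```text
(no output)
```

View pics/g5.png

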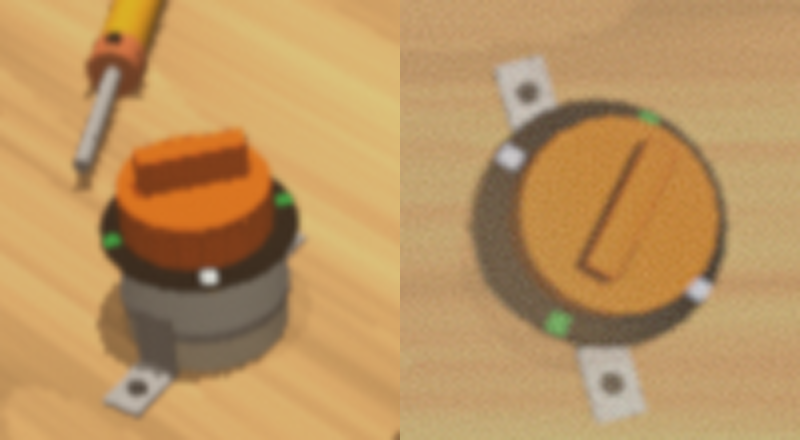

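The lid is level, fully down and released. Its bar is within about 4° of the green marks at (648,117) and (558,323) in the top crop.

```bash
python3 -c "
from plant import arm, optics
print(arm.job_done())"
```

```text
the job is handed in; nothing more can be done
None
```

The jar is closed and the job is handed in at about 14 s of the 51 s allowed: the orange lid is screwed to its stop, level and released, its bar about 4° from the green marks. The grey lid was not touched, and the verdict was not shown.

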